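# Hold the stirrer paddle half way with the mug on its base

### The job

Lift the mug, keep it upright, stand it properly inside the raised ring of the stirrer base, and let go of it. Then push the base's spring paddle half way down (level with the top of the small post beside it), never down to its stop, and finish while still holding it there with the fingers: do not let it come up. Leave the frosted cup, pepper mill and spice jar where they stand.

Things in the scene. Friction and masses are not known exactly. Their poses are not given: they have to be found in the camera images.
- mug: Two-tone mug, empty, 78 mm across, 92 mm tall, about 0.21 kg. Origin on its underside, between cup and handle: the cup's axis is 16.5 mm from it along its +y; its handle points along its -y. z is up through the mouth. Outer foot 77 mm across. It starts upright on the worktop to the right of the stirrer base, its handle roughly toward the robot. The mug may be lifted by its rim, one finger inside.
- mug_centre (a point): Centre of the mug's underside, on the cup's axis; axes as the mug's.
- mug_handle (a point): Middle of the handle's upright outer bar, 60 mm above the mug's underside, 65.5 mm from the cup's axis; axes as the mug's. The bar is about 13 mm wide along the mug's x and 10 mm along its y and runs upright from 33 to 73 mm above the underside; the arch above it ends at 86 mm, the one below begins at 14 mm. A pinch here alone lets the cup swing down about the fingers; the rim is the surer hold.
- mug_rim (a point): Middle of the wall's thickness at the rim, on the mug's -x side (a quarter turn from the handle), 91 mm above the underside, 32 mm from the cup's axis; axes as the mug's. To touch, the wall is faceted: here up to 15 mm thick along the mug's x, with some 45 mm free across the inside. Pinched from above along the mug's x, one finger inside, the mug does not swing.
- stirrer: White stirrer base, fixed to the worktop: a slab 150 mm (its x) by 290 mm (its y), top 22 mm above the worktop. Origin at the centre of its underside; z up. It carries the mug seat at its -y end (the right, seen from the robot) and the sprung paddle at its +y end (the left).
- seat (a point): Centre of the round mug seat, on its floor (22 mm above the worktop). A steel ring, 88 mm inside and 100 mm outside diameter, stands 8 mm above this floor; the mug's foot stands inside it. The mug's handle clears the ring and may point any way. Axes as the base's.
- pad (a point): Centre of the top face of the paddle's grey pad, 46 mm (along the base's x) by 48 mm, 10 mm thick, at the paddle's front end, 100 mm from the hinge. It moves with the paddle: 82 mm above the worktop at rest, 62 mm half way (pad level), 42 mm at the stop.
- paddle_hinge (a point): Paddle's hinge axis, along the base's y, 62 mm above the worktop; the paddle runs from here along the base's -x. Two cheeks, up to 71 mm above the worktop, hold it.
- paddle (a joint): Angle of the paddle: 0 at rest (pad tilted up 0.2 rad), 0.2 rad half way (pad level), 0.4 rad at its lower stop. A spring returns it; pressing down at the pad's centre takes about 3 N to start, 7 N half way, 11 N at the stop. It moves straight down 20 mm at the pad's centre for each half.
- post_top (a point): Centre of the top of a small fixed square steel post, 10 x 10 mm, beside the pad (13 mm from its left edge, 42 mm from the pad's centre along the base's +y); its top is 62 mm above the worktop, level with the pad's top face half way.
- cup: Frosted plastic cup without handle, 65 mm across and 65 mm tall, loose, right of the base; it and the mug may have swapped places. Origin at the centre of its underside. To be left alone.
- pepper: Wooden pepper mill, 58 mm across, 170 mm tall, loose, behind and to the left of the base, near the wall cabinets, which hang above the worktop from about 0.57 m ahead of the robot (x) and 0.4 m up: carry things nearer to the robot than that. Origin at the centre of its underside. To be left alone.
- spice: Spice jar with a red lid, 45 mm across, 106 mm tall, loose, at the far left. Origin at the centre of its underside. To be left alone.

How it is judged:
By the outcome, as a careful person would: the job done as asked, in the order asked, and still so for the second after the job is handed in, while the arm keeps its last pose, push and grip.
It also fails if it takes over 48 s, if anything falls off the work surface, if the arm or the gripper's body presses on something with over 40 N, if the wrist force passes 120 N, or if a joint passes its speed limit or range.

### The arm

A 6-joint arm with a two-finger parallel gripper is mounted at the origin on a cart in front of the work surface, level with it; the furniture and walls round the work are solid. World frame = base frame: x ahead of the robot, y to its left, z up, the work surface at z = 0. Lengths are in m, angles in rad, forces in N, time in s.
With the tool pointing down it reaches from about 0.275 to 1 m from the base axis. Payload 8.4 kg.
Tool frame: the origin (TCP) lies midway between the tips of the shut fingers; the grasp point (between the pads) lies 19 mm behind it; z points along the fingers, y is the line along which they close (so a half turn about z gives the same grasp; the last joint's range is limited). The gripper opens to 85 mm and grips with 20 to 120 N. Pads are 22 mm wide; open, the fingers measure 114 mm over their backs; the gripper's body (76 mm by 85 mm) begins 54 mm behind the grasp point. The pads swing forward as they close: fully open they stand 13 mm farther back than shut.
Start: joints at [-1.15, 0.353, 1.633, -0, 1.155, -0.002], TCP at [0.256, -0.57, 0.231] pointing down, gripper open.
Joint ranges: [-2.63, 2.63], [-0.92, 2.1], [0.06, 2.66], [-1.3, 4.44], [0, 2.69], [-3.02, 3.02]. Speed limits (rad/s): [2.22, 2.22, 2.79, 3.14, 3.14, 3.14].

### API

Orientations are given as a unit quaternion [w, x, y, z].
In Python, from workcell import robot gives the robot as it stands.
- The arm moves only by the tool play_rows, never from a script. Its arguments are lists of equal length, an entry for each row: "translation": the shift along the world's x, y, z in units of 0.12 m (1.0 is 0.12 m), a list of three; "twist": the turn about the world's z in units of 2 rad (1.0 is 2 rad); "hand": the closure, from 0 (fully open) to 1 (shut). In form: {"translation": [[tx, ty, tz], ...], "twist": [twist, ...], "hand": [hand, ...]}. A call has 1 to 10 rows; each row is the pose to reach, as a shift and turn from the pose commanded when the call began; what a row does not reach only later rows make up. A row lasts 1/12 s, in which the tool goes at most 41.7 mm and 7.16 degrees, less where a joint would pass 70% of its speed; a pose out of reach is approached as far as the arm can. A call with a number of a shift or a turn outside -1 to 1 is refused whole. A call with a gripper value outside its range is refused whole. The fingers move at their own pace and stop on an object; "newtons" is the grip in N (left out, the last holds). Time passes only in rows, so rows that repeat a pose let the fingers close. It gives the time, the measured TCP pose, the force, the opening and the grip force at its end, in the units of the state.
- robot.state(): the state, without advancing time (a new reading comes with each control period).
- robot.get_image(name): name is "scene" or "top" or "wrist"; returns a dict with "pixels" (480x640x3 uint8, red, green, blue), "fx", "fy", "cx", "cy" (pixels), "R" (3x3) and "t" (3): a world point X has camera coordinates R X + t; the wrist camera has in their place "mount" (4x4, takes a point from camera to tool coordinates, whose origin is the TCP and whose axes are the flange's). Camera axes: x right, y down, z forward; pixel columns grow to the right and rows downward; lengths in m; the calibration is good to about 2 mm. A picture is of the moment at which its call begins: read the wrist's pose just before it. There is no depth.
- robot.finish_job(): hands the job in; it is judged then, once.
Trained networks look in the newest picture that a camera, given by its name, has taken for a name from the list of things; names that differ only in an ending like _2 or _b are one class to them, and where a whole thing is asked for, a point or a joint stands for the part that bears it (a point fixed in the world has none). Each returns a list of dicts, best first, with "p" (0 to 1); they miss things now and then, are a little off and sometimes report something else, mostly with a low value. They report only what shows in the picture. A call takes as long as a camera call.
- robot.recognise(camera, target): "position" ([row, column] in pixels, amid what is visible of it).
- robot.mark_of(camera, target): "position" ([row, column] in pixels: a listed point, or the origin of a listed thing).
The state is a dict: "time": time; "joint_pos": joint angles; "qvel": joint speeds; "tau": joint torques, N m; "tool_pos": TCP position; "orientation": TCP orientation; "wrist_force": force on the tool from outside, world axes, zero at the start; "torque": the same for the moment, N m; "grip_width": finger opening in m; "grip_force": force on a finger pad.
Only numpy, scipy, OpenCV 4.12 (cv2) and the standard library are available. Lean on these libraries where they do the work, as an engineer would, in place of code of your own. Each camera call takes 0.05 s, during which the arm holds its last target. There are 200 camera calls.

## Working session

There is one attempt and no reset: what is moved stays moved. The work goes in short steps, Python scripts to look and compute and a tool call to move; the robot and the scene stay as the last step left them, time stands still between calls to the robot, and variables do not carry over. Pictures are saved under pics/ and viewed, at most 12 in all, crops included, and the job is handed in when it is done.

Besides the shell and the picture viewer there is one more tool, called after ">>>" as name([rows], argument=value, ...), one row to a line, values as JSON. play_rows: Moves the arm, as the interface text tells. Its arguments: {"type":"object","properties":{"translation":{"type":"array"},"twist":{"type":"array"},"hand":{"type":"array"},"newtons":{"type":"number"}},"required":["translation","twist","hand"]}

```bash
mkdir -p pics; cat > h.py <<'E'
import numpy as np, cv2
from workcell import robot
def ray(im,rc):
    R=np.array(im["R"]);t=np.array(im["t"])
    d=R.T@np.array([(rc[1]-im["cx"])/im["fx"],(rc[0]-im["cy"])/im["fy"],1.])
    return -R.T@t,d
def atz(im,rc,z):
    c,d=ray(im,rc); return c+d*(z-c[2])/d[2]
def tri(rs):
    A=0;b=0;
    for c,d in rs:
        d=d/np.linalg.norm(d);P=np.eye(3)-np.outer(d,d);A=A+P;b=b+P@c
    return np.linalg.solve(A,b)
def save(im,n): cv2.imwrite("pics/"+n,cv2.cvtColor(np.array(im["pixels"]),cv2.COLOR_RGB2BGR))
E
python3 - <<'E'
from h import *
np.set_printoptions(precision=4,suppress=True)
ims={c:robot.get_image(c) for c in("scene","top")}
for c in ims: save(ims[c],c+"0.png"); print(c,"cam at",ray(ims[c],(0,0))[0])
Z=dict(mug_centre=0,mug_handle=.06,mug_rim=.091,seat=.022,pad=.082,paddle_hinge=.062,post_top=.062,cup=0,pepper=0,spice=0,stirrer=0,mug=0)
for n,z in Z.items():
    for c in ims:
        for m in robot.mark_of(c,n)[:2]: print(n,c,round(m["p"],2),np.round(m["position"],1),atz(ims[c],m["position"],z))
s=robot.state();print(s["time"],s["tool_pos"],s["orientation"])
E
```

```text
scene cam at [-0.1421  1.09    0.7981]
top cam at [0.3683 0.0668 1.7607]
mug_centre scene 0.9 [232.2 401.5] [ 0.3965 -0.26    0.    ]
mug_centre top 0.62 [278.3 412.3] [ 0.4037 -0.2449  0.    ]
mug_centre top 0.53 [277.1 409.8] [ 0.4072 -0.2373  0.    ]
mug_handle scene 0.7 [224.4 379.8] [ 0.4332 -0.1687  0.06  ]
mug_handle scene 0.56 [208.5 404.9] [ 0.4122 -0.3107  0.06  ]
mug_handle top 0.87 [270.7 397.7] [ 0.4238 -0.1916  0.06  ]
mug_rim scene 0.63 [200.7 395.6] [ 0.4374 -0.2881  0.091 ]
mug_rim top 0.54 [234.7 231.1] [0.5167 0.2902 0.091 ]
mug_rim top 0.36 [270.3 397.5] [ 0.4239 -0.1863  0.091 ]
seat scene 0.9 [281.9 323. ] [0.4476 0.1401 0.022 ]
seat top 0.76 [259.8 284.9] [0.4512 0.1382 0.022 ]
pad scene 0.65 [297.  291.3] [0.4329 0.3062 0.082 ]
pad top 0.95 [266.6 228.3] [0.426  0.2967 0.082 ]
paddle_hinge scene 0.9 [293.4 266.6] [0.5091 0.3042 0.062 ]
paddle_hinge top 0.76 [232.4 230.2] [0.5259 0.2968 0.062 ]
post_top scene 0.58 [312.1 279. ] [0.4395 0.3478 0.062 ]
post_top top 0.88 [265.5 214. ] [0.4291 0.3407 0.062 ]
post_top top 0.28 [231.4 232.1] [0.529  0.2914 0.062 ]
cup scene 0.54 [206.8 404.2] [ 0.4649 -0.4357  0.    ]
cup scene 0.46 [281.2 321.4] [0.4698 0.1126 0.    ]
cup top 0.66 [259.2 468. ] [ 0.4643 -0.4132  0.    ]
pepper scene 0.73 [319.7 211.1] [0.6138 0.3986 0.    ]
pepper top 0.6 [201.5 199.7] [0.6235 0.3997 0.    ]
spice scene 0.78 [354.2 230.2] [0.4921 0.4678 0.    ]
spice scene 0.56 [321.9 210.1] [0.61   0.4063 0.    ]
spice top 0.69 [245.6 178. ] [0.4889 0.4602 0.    ]
stirrer scene 0.61 [301.1 303. ] [0.4625 0.215  0.    ]
stirrer top 0.58 [257.7 259.8] [0.4572 0.2145 0.    ]
mug scene 0.59 [232.1 394.9] [ 0.415  -0.2493  0.    ]
1.3 [ 0.2564 -0.57    0.2313] [-0.      0.9777  0.2098  0.    ]
```

```bash
python3 - <<'E'
import cv2
import numpy as np
a=cv2.imread("pics/top0.png")[200:330,360:520];b=cv2.imread("pics/scene0.png")[160:270,340:460]
cv2.imwrite("pics/c0.png",np.hstack([cv2.resize(a,(460,374),interpolation=3),cv2.resize(b,(340,374),interpolation=3)]))
E
```

```text
(no output)
```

View pics/top0.png

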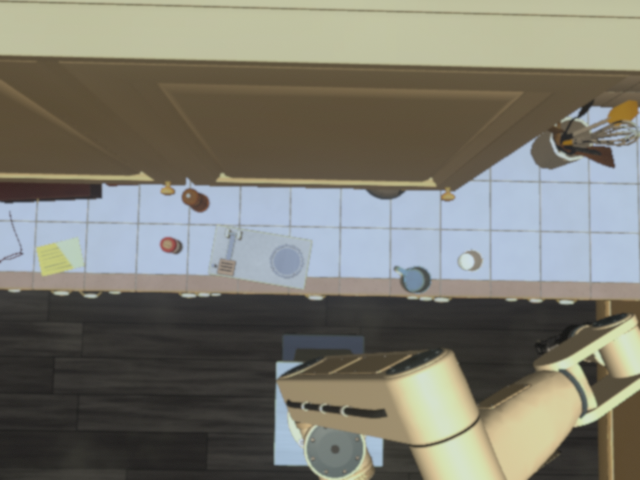

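View pics/c0.png

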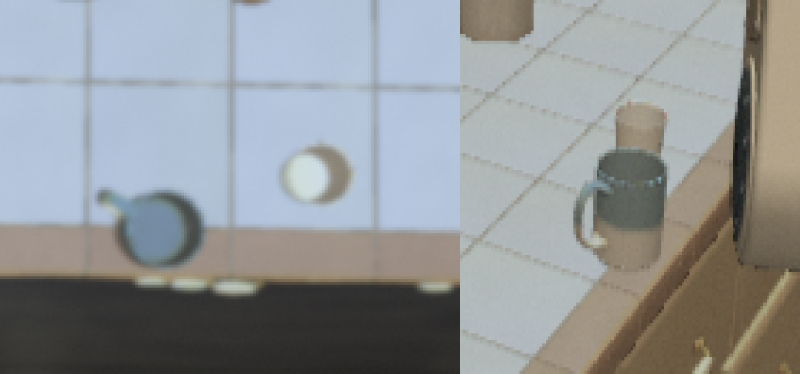

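The top picture shows the mug body at about (279, 415), with its handle going up-left to (268, 397). The cup is at (260, 468), the base seat at (260, 287) and the pad at (267, 228). The handle points roughly along world (0.35, 0.94). I'm moving over the mug to look with the wrist camera.

>>> play_rows([
  [0.2, 0.3, 0.1],
  [0.4, 0.6, 0.15],
  [0.5, 0.8, 0.2],
  [0.6, 1, 0.2],
], twist=[0.06, 0.12, 0.18, 0.24], hand=[0, 0, 0, 0])

```text
time: 1.63
tool_pos: [0.3297, -0.4486, 0.2565]
orientation: [0.001, 0.898, 0.439, 0.0]
wrist_force: [0.7, -0.1, -0.3]
grip_width: 0.0851
grip_force: 0.0
```

>>> play_rows([
  [0.1, 0.3, 0],
  [0.2, 0.6, 0],
  [0.2, 0.8, 0],
  [0.2, 1, 0],
  [0.2, 1, 0],
], twist=[0.06, 0.12, 0.16, 0.16, 0.16], hand=[0, 0, 0, 0, 0])

```text
time: 2.05
tool_pos: [0.352, -0.3262, 0.2552]
orientation: [-0.001, 0.818, 0.575, 0.0]
wrist_force: [0.1, -0.3, -0.1]
grip_width: 0.0853
grip_force: 0.0
```

```bash
cat >> h.py <<'E'
from scipy.spatial.transform import Rotation as Ro
def wrist():
    s=robot.state();im=dict(robot.get_image("wrist"))
    T=np.eye(4);T[:3,:3]=Ro.from_quat(np.roll(s["orientation"],-1)).as_matrix();T[:3,3]=s["tool_pos"]
    C=T@np.array(im["mount"]);im["R"]=C[:3,:3].T;im["t"]=-C[:3,:3].T@C[:3,3];return im,s
np.set_printoptions(precision=4,suppress=True)
E
python3 - <<'E'
from h import *
im,s=wrist();save(im,"w1.png");print(s["time"],s["tool_pos"],s["orientation"],s["joint_pos"]);print(np.array(im["mount"]),ray(im,(0,0))[0])
for n,z in dict(mug_centre=0,mug_handle=.06,mug_rim=.091,mug=0,cup=0).items():
    for m in robot.mark_of("wrist",n)[:2]: print(n,round(m["p"],2),np.round(m["position"],1),atz(im,m["position"],z))
E
```

```text
2.05 [ 0.352  -0.3262  0.2552] [-0.001   0.8182  0.5749  0.0003] [-0.7512  0.1004  1.9054  0.001   1.1376 -0.4059]
[[ 0.0003 -0.9455 -0.3255  0.0845]
 [ 1.     -0.      0.0009 -0.0003]
 [-0.0009 -0.3255  0.9455 -0.1432]
 [ 0.      0.      0.      1.    ]] [ 0.3805 -0.2469  0.3985]
mug_centre 0.61 [ 98.6 333. ] [ 0.4008 -0.2412  0.    ]
mug_handle 0.77 [ 10.8 351.1] [ 0.4326 -0.1849  0.06  ]
mug_handle 0.5 [103.4 373.7] [ 0.4294 -0.2576  0.06  ]
mug_rim 0.76 [105.7 374.4] [ 0.4249 -0.2584  0.091 ]
mug_rim 0.57 [101.3 333. ] [ 0.3955 -0.2444  0.091 ]
mug 0.69 [ 84.1 333. ] [ 0.4052 -0.2285  0.    ]
cup 0.62 [225.1 427.9] [ 0.4579 -0.4031  0.    ]
cup 0.46 [102.6 375.9] [ 0.4404 -0.2595  0.    ]
```

View pics/w1.png

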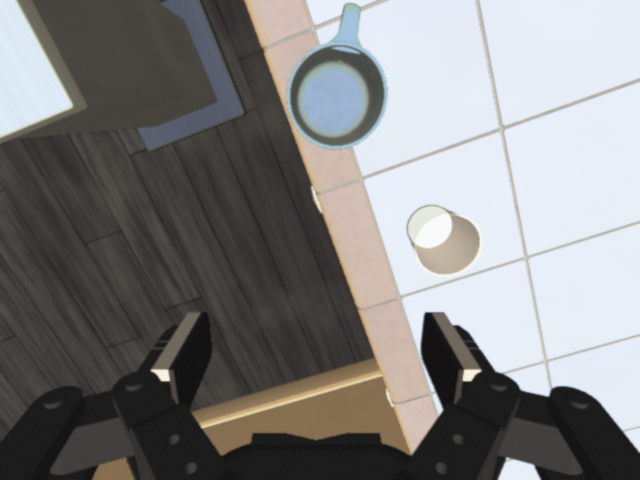

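The wrist view shows the mug rim circle centred near (93, 337), the handle at (15, 350) and the cup at (240, 440). The networks agree on the rim point (0.425, -0.257), and the mug's x axis lies at about -33°. I'll turn to match, pre-close the fingers and stand over the rim for a second look.

>>> play_rows([
  [0.2, 0.2, 0],
  [0.4, 0.4, -0.1],
  [0.6, 0.58, -0.3],
  [0.6, 0.58, -0.4],
  [0.6, 0.58, -0.4],
  [0.6, 0.58, -0.4],
  [0.6, 0.58, -0.4],
], twist=[-0.05, -0.11, -0.11, -0.11, -0.11, -0.11, -0.11], hand=[0.47, 0.47, 0.47, 0.47, 0.47, 0.47, 0.47])

```text
time: 2.93
tool_pos: [0.4244, -0.2614, 0.2079]
orientation: [0.0, 0.877, 0.48, 0.0]
wrist_force: [0.9, 0.7, 0.8]
grip_width: 0.0454
grip_force: 0.0
```

```bash
python3 - <<'E'
from h import *
im,s=wrist();save(im,"w2.png");print(s["time"],s["tool_pos"],s["orientation"],s["grip_width"])
for n,z in dict(mug_centre=0,mug_handle=.06,mug_rim=.091,mug=0).items():
    for m in robot.mark_of("wrist",n)[:2]: print(n,round(m["p"],2),np.round(m["position"],1),atz(im,m["position"],z))
R=np.array(im["R"]);t=np.array(im["t"])
q=R@np.append(s["tool_pos"][:2],.091)+t;print("tcp axis at rim px row,col",im["cy"]+im["fy"]*q[1]/q[2],im["cx"]+im["fx"]*q[0]/q[2])
E
```

```text
2.9333 [ 0.4244 -0.2614  0.2079] [0.0003 0.8771 0.4802 0.    ] 0.04537054099721764
mug_centre 0.86 [201.4 282.6] [ 0.3982 -0.2429  0.    ]
mug_centre 0.67 [298.1 415.5] [ 0.4579 -0.4057  0.    ]
mug_handle 0.65 [133.2 271.8] [ 0.4332 -0.1858  0.06  ]
mug_handle 0.21 [186.8 280.9] [ 0.4159 -0.2234  0.06  ]
mug_rim 0.77 [229.4 314. ] [ 0.4243 -0.2591  0.091 ]
mug 0.56 [185.5 279.7] [ 0.4046 -0.2286  0.    ]
tcp axis at rim px row,col 231.84293520067098 315.8680281037095
```

View pics/w2.png

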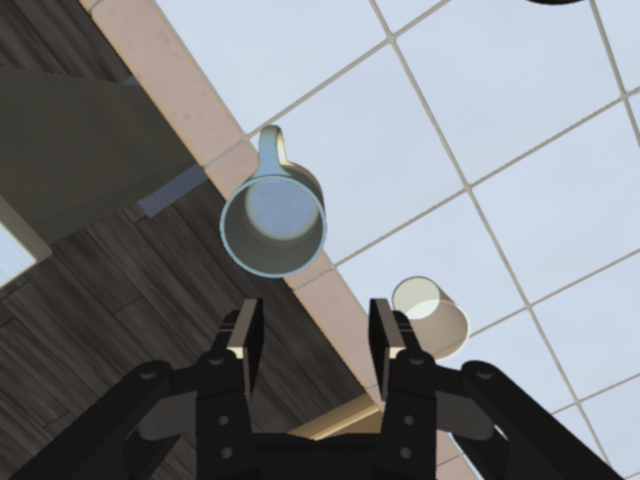

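The rim circle is centred at (226, 273) with its right wall at col 316–326. The TCP axis projects to (232, 316), so it sits on the wall, a few mm low. Going down now.

>>> play_rows([
  [0.02, 0.03, -0.2],
  [0.02, 0.03, -0.45],
  [0.02, 0.03, -0.7],
  [0.02, 0.03, -0.8],
  [0.02, 0.03, -0.8],
], twist=[0, 0, 0, 0, 0], hand=[0.47, 0.47, 0.47, 0.47, 0.47])

```text
time: 3.6
tool_pos: [0.425, -0.256, 0.1089]
orientation: [-0.002, 0.877, 0.48, -0.001]
wrist_force: [-1.0, 1.5, 0.2]
grip_width: 0.0449
grip_force: 0.0
```

>>> play_rows([
  [0, 0, -0.15],
  [0, 0, -0.3],
  [0, 0, -0.43],
  [0, 0, -0.43],
  [0, 0, -0.43],
], twist=[0, 0, 0, 0, 0], hand=[0.47, 0.47, 0.47, 0.47, 0.47])

```text
time: 4.02
tool_pos: [0.427, -0.2571, 0.0604]
orientation: [-0.0, 0.877, 0.481, -0.0]
wrist_force: [0.9, -0.1, 0.5]
grip_width: 0.0453
grip_force: 0.0
```

>>> play_rows([
  [0, 0, 0],
  [0, 0, 0],
  [0, 0, 0],
  [0, 0, 0],
  [0, 0, 0],
  [0, 0, 0],
  [0, 0, 0],
], twist=[0, 0, 0, 0, 0, 0, 0], hand=[0.7, 0.8, 1, 1, 1, 1, 1], newtons=45)

```text
time: 4.6
tool_pos: [0.4276, -0.2575, 0.061]
orientation: [0.001, 0.877, 0.481, 0.0]
wrist_force: [-1.4, -1.7, 9.7]
grip_width: 0.0079
grip_force: 44.1
```

>>> play_rows([
  [0, 0, 0.05],
  [0, 0, 0.15],
  [0, 0, 0.3],
  [0, 0, 0.5],
  [0, 0, 0.7],
  [0, 0, 0.8],
  [0, 0, 0.8],
  [0, 0, 0.8],
], twist=[0, 0, 0, 0, 0, 0, 0, 0], hand=[1, 1, 1, 1, 1, 1, 1, 1])

```text
time: 5.27
tool_pos: [0.4271, -0.2568, 0.1563]
orientation: [0.001, 0.877, 0.481, 0.0]
wrist_force: [0.2, -0.5, -1.3]
grip_width: 0.0074
grip_force: 44.0
```

```bash
python3 - <<'E'
from h import *
im,s=wrist();sc=robot.get_image("scene")
print(s["time"],s["tool_pos"],s["grip_width"],s["grip_force"],s["wrist_force"],s["torque"],s["joint_pos"])
a=np.array(im["pixels"]);b=np.array(sc["pixels"])[120:300,280:480]
o=np.hstack([a[:,120:520],cv2.resize(b,(400,360),interpolation=3)[:480] if 0 else cv2.resize(b,(400,480),interpolation=3)])
save({"pixels":o},"c2.png")
for n,c,i,z in [("mug_centre","wrist",im,.094),("mug_centre","scene",sc,.094),("mug_rim","scene",sc,.185),("mug_handle","scene",sc,.154),("mug_handle","wrist",im,.154)]:
    for m in robot.mark_of(c,n)[:1]: print(n,c,round(m["p"],2),np.round(m["position"],1),atz(i,m["position"],z))
E
```

```text
5.2667 [ 0.4271 -0.2568  0.1563] 0.007402635600934851 44.00494893163341 [ 0.223  -0.4902 -1.303 ] [-0.0977 -0.071   0.0149] [-0.5445  0.2484  1.9723  0.0001  0.9192  0.0234]
mug_centre wrist 0.85 [262.3 261.1] [ 0.3986 -0.2404  0.094 ]
mug_centre scene 0.75 [210.3 399.6] [ 0.3955 -0.226   0.094 ]
mug_rim scene 0.7 [172.2 398.6] [ 0.4398 -0.2998  0.185 ]
mug_handle scene 0.94 [196.2 384.4] [ 0.4274 -0.1762  0.154 ]
mug_handle wrist 0.65 [167.7 226.4] [ 0.4317 -0.1845  0.154 ]
```

View pics/c2.png

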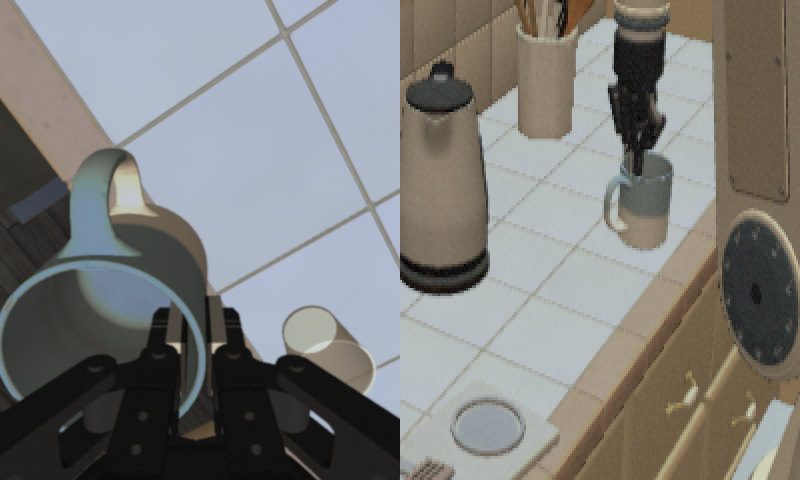

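The mug hangs upright from its rim on the pads in both views, with the seat ring at the bottom of the scene crop. Carrying it left towards the base.

>>> play_rows([
  [0, 0.06, 0],
  [0.03, 0.18, 0],
  [0.07, 0.35, 0],
  [0.12, 0.55, 0],
  [0.15, 0.75, 0],
  [0.2, 0.95, 0],
], twist=[0, 0, 0, 0, 0, 0], hand=[1, 1, 1, 1, 1, 1])

```text
time: 6.12
tool_pos: [0.4504, -0.1413, 0.1554]
orientation: [-0.0, 0.877, 0.48, -0.0]
wrist_force: [-0.0, -0.3, -1.5]
grip_width: 0.0073
grip_force: 44.0
```

>>> play_rows([
  [0.02, 0.2, 0],
  [0.05, 0.4, 0],
  [0.08, 0.6, 0],
  [0.1, 0.75, 0],
  [0.12, 0.85, 0],
  [0.12, 0.9, 0],
  [0.12, 0.9, 0],
  [0.12, 0.9, 0],
], twist=[0, 0, 0, 0, 0, 0, 0, 0], hand=[1, 1, 1, 1, 1, 1, 1, 1])

```text
time: 6.78
tool_pos: [0.4649, -0.0347, 0.1555]
orientation: [-0.0, 0.877, 0.481, -0.0]
wrist_force: [-0.4, 0.1, -2.0]
grip_width: 0.0076
grip_force: 44.0
```

```bash
python3 - <<'E'
from h import *
im,s=wrist();save(im,"w3.png")
print(s["time"],s["tool_pos"],s["grip_width"],s["joint_pos"])
for n,z in [("seat",.022),("mug_centre",.095),("mug_handle",.155),("pad",.082),("post_top",.062),("paddle_hinge",.062)]:
    for m in robot.mark_of("wrist",n)[:1]: print(n,round(m["p"],2),np.round(m["position"],1),atz(im,m["position"],z))
E
```

```text
6.7833 [ 0.4649 -0.0347  0.1555] 0.007633116509656867 [-0.0776  0.2032  2.0358 -0.0003  0.903   0.4897]
seat 0.92 [ 33.3 154.5] [0.446 0.135 0.022]
mug_centre 0.91 [266.  262.7] [ 0.4364 -0.0203  0.095 ]
mug_handle 0.82 [167.3 225.5] [0.4698 0.038  0.155 ]
pad 0.33 [263.1 260.4] [ 0.4316 -0.0215  0.082 ]
```

View pics/w3.png

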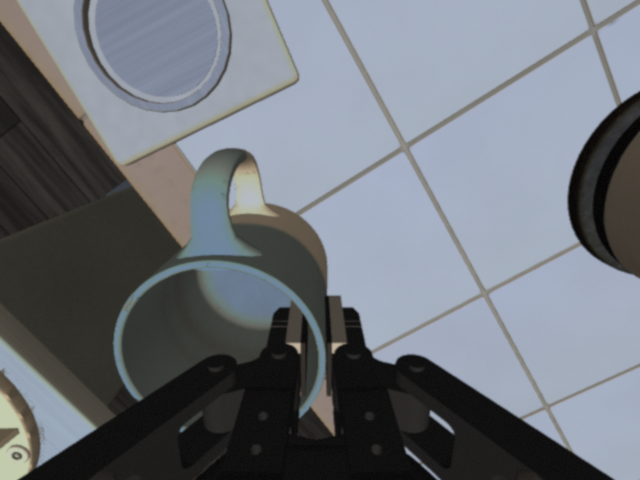

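The seat ring is at the top of the wrist view, about (31, 152), partly clipped. The mug still hangs straight. I'll move closer for a clean view.

>>> play_rows([
  [0.02, 0.1, 0],
  [0.05, 0.25, 0],
  [0.08, 0.4, 0],
  [0.1, 0.5, 0],
  [0.1, 0.5, 0],
  [0.1, 0.5, 0],
], twist=[0, 0, 0, 0, 0, 0], hand=[1, 1, 1, 1, 1, 1])

```text
time: 7.63
tool_pos: [0.4772, 0.0254, 0.1556]
orientation: [0.0, 0.877, 0.481, -0.0]
wrist_force: [0.2, -0.6, -1.9]
grip_width: 0.0069
grip_force: 43.9
```

```bash
python3 - <<'E'
from h import *
im,s=wrist();save(im,"w4.png")
print(s["time"],s["tool_pos"],s["grip_width"],s["joint_pos"])
for n,z in [("seat",.022),("mug_centre",.095),("mug_handle",.155),("pad",.082),("post_top",.062),("paddle_hinge",.062)]:
    for m in robot.mark_of("wrist",n)[:1]: print(n,round(m["p"],2),np.round(m["position"],1),atz(im,m["position"],z))
E
```

```text
7.6333 [0.4772 0.0254 0.1556] 0.006938269143008203 [ 0.0502  0.2203  2.0128 -0.0003  0.9088  0.617 ]
seat 0.83 [124.4 198. ] [0.4465 0.1341 0.022 ]
mug_centre 0.71 [265.5 262.4] [0.4487 0.0402 0.095 ]
```

View pics/w4.png

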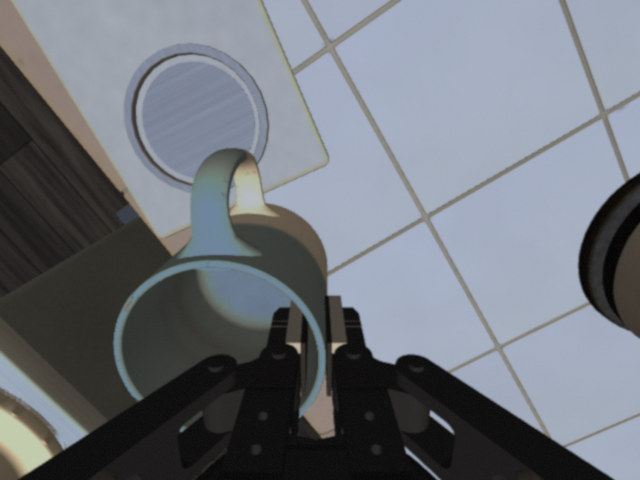

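The ring is fully visible, centred near (118, 197). The estimates average to a seat position of (0.449, 0.137), so the TCP target is (0.477, 0.121). I'll go over it and lower the mug to just above the ring.

>>> play_rows([
  [0, 0.1, 0],
  [0, 0.25, 0],
  [0, 0.45, 0],
  [0, 0.65, 0],
  [0, 0.77, 0],
  [0, 0.8, -0.1],
  [0, 0.8, -0.25],
  [0, 0.8, -0.4],
  [0, 0.8, -0.45],
  [0, 0.8, -0.45],
], twist=[0, 0, 0, 0, 0, 0, 0, 0, 0, 0], hand=[1, 1, 1, 1, 1, 1, 1, 1, 1, 1])

```text
time: 8.82
tool_pos: [0.4761, 0.1208, 0.1004]
orientation: [-0.0, 0.877, 0.481, -0.002]
wrist_force: [-0.6, 1.3, -2.0]
grip_width: 0.0075
grip_force: 44.4
```

```bash
python3 - <<'E'
from h import *
im,s=wrist();sc=robot.get_image("scene");tp=robot.get_image("top")
print(s["time"],s["tool_pos"],s["grip_width"],s["joint_pos"])
b=np.array(sc["pixels"])[210:350,220:400]
c=np.array(tp["pixels"])[210:300,200:330]
o=np.hstack([cv2.resize(b,(540,420),interpolation=3),cv2.resize(c,(260,180),interpolation=3).repeat(1,0)[:180] if 0 else cv2.copyMakeBorder(cv2.resize(c,(260,180),interpolation=3),0,240,0,0,0)])
save({"pixels":o},"c3.png")
zb=s["tool_pos"][2]-.061
for n,z in [("mug_centre",zb),("seat",.022),("pad",.082),("post_top",.062),("paddle_hinge",.062)]:
  for cn,i in(("wrist",im),("scene",sc),("top",tp)):
    for m in robot.mark_of(cn,n)[:1]: print(n,cn,round(m["p"],2),np.round(m["position"],1),atz(i,m["position"],z))
E
```

```text
8.8167 [0.4761 0.1208 0.1004] 0.007521188166604845 [ 0.2454  0.3259  2.0246 -0.      0.7942  0.8136]
mug_centre wrist 0.63 [263.8 261.1] [0.4472 0.1368 0.0394]
mug_centre scene 0.69 [272.8 322.2] [0.4588 0.126  0.0394]
mug_centre top 0.72 [260.2 286.6] [0.4493 0.1324 0.0394]
seat scene 0.92 [281.9 324. ] [0.4453 0.1386 0.022 ]
seat top 0.77 [260.7 283.3] [0.4485 0.1428 0.022 ]
pad wrist 0.46 [135. 214.] [0.48  0.207 0.082]
pad top 0.95 [268.7 224.2] [0.4197 0.3082 0.082 ]
post_top scene 0.83 [311.5 285.1] [0.4287 0.3385 0.062 ]
post_top top 0.84 [264.9 211.3] [0.4306 0.3486 0.062 ]
paddle_hinge scene 0.6 [295.8 267.5] [0.5012 0.3109 0.062 ]
paddle_hinge top 0.56 [234.4 230.9] [0.5202 0.2946 0.062 ]
```

View pics/c3.png

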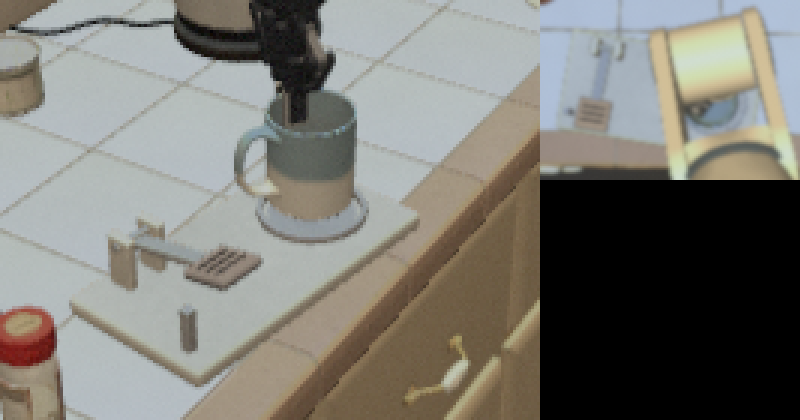

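The scene crop shows the mug hanging over the ring: mug columns 268–356 and ring columns 256–368 are both centred at 312. Depth also looks centred. Lowering it.

>>> play_rows([
  [0, 0.01, -0.04],
  [0, 0.01, -0.07],
  [0, 0.01, -0.1],
  [0, 0.01, -0.12],
  [0, 0.01, -0.135],
  [0, 0.01, -0.145],
  [0, 0.01, -0.145],
  [0, 0.01, -0.145],
], twist=[0, 0, 0, 0, 0, 0, 0, 0], hand=[1, 1, 1, 1, 1, 1, 1, 1])

```text
time: 10.38
tool_pos: [0.4774, 0.1224, 0.0845]
orientation: [0.0, 0.877, 0.481, 0.0]
wrist_force: [-0.2, 0.4, 1.7]
grip_width: 0.0074
grip_force: 47.2
```

>>> play_rows([
  [0, 0, -0.01],
  [0, 0, -0.01],
  [0, 0, -0.01],
  [0, 0, -0.01],
  [0, 0, -0.01],
  [0, 0, -0.01],
  [0, 0, -0.01],
], twist=[0, 0, 0, 0, 0, 0, 0], hand=[1, 1, 0.8, 0.6, 0.55, 0.55, 0.55])

```text
time: 10.97
tool_pos: [0.4771, 0.1225, 0.083]
orientation: [-0.0, 0.877, 0.481, -0.0]
wrist_force: [-0.1, 0.0, 1.0]
grip_width: 0.0384
grip_force: 0.0
```

```bash
python3 - <<'E'
from h import *
im,s=wrist();sc=robot.get_image("scene")
print(s["time"],s["tool_pos"],s["grip_width"],s["wrist_force"])
b=np.array(sc["pixels"])[230:320,260:370]
o=np.hstack([cv2.resize(b,(440,360),interpolation=3),cv2.resize(np.array(im["pixels"])[:,:480],(360,360))])
save({"pixels":o},"c4.png")
for n,z in [("mug_centre",.022),("mug_rim",.113)]:
  for cn,i in(("wrist",im),("scene",sc)):
    for m in robot.mark_of(cn,n)[:1]: print(n,cn,round(m["p"],2),np.round(m["position"],1),atz(i,m["position"],z))
E
```

```text
10.9667 [0.4771 0.1225 0.083 ] 0.038404859537375984 [-0.1056  0.0102  0.9608]
mug_centre scene 0.7 [281.4 324.3] [0.4458 0.1362 0.022 ]
mug_rim wrist 0.86 [356.5 314.2] [0.4765 0.1231 0.113 ]
mug_rim scene 0.66 [246.  316.5] [0.4809 0.1191 0.113 ]
```

View pics/c4.png

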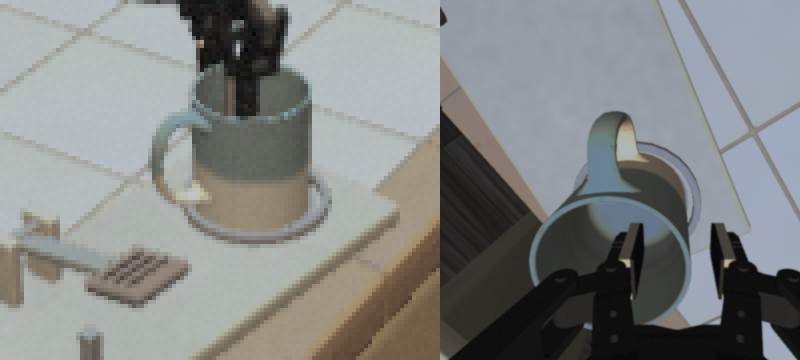

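The mug stands inside the ring, upright, with the fingers open and clear on both sides of the wall. Rising straight up, shutting the fingers and heading for the pad.

>>> play_rows([
  [0, 0, 0.06],
  [0, 0, 0.2],
  [0, 0, 0.4],
  [0, 0, 0.7],
  [0, 0, 0.95],
  [0, 0, 1],
  [0, 0, 1],
], twist=[0, 0, 0, 0, 0, 0, 0], hand=[0.55, 0.55, 0.55, 0.55, 0.55, 0.55, 0.55])

```text
time: 11.85
tool_pos: [0.4788, 0.1228, 0.2059]
orientation: [0.001, 0.877, 0.481, 0.003]
wrist_force: [-0.5, 0.2, 1.0]
grip_width: 0.0387
grip_force: 0.0
```

>>> play_rows([
  [-0.1, 0.25, 0],
  [-0.2, 0.5, 0],
  [-0.3, 0.75, 0],
  [-0.38, 0.95, 0],
  [-0.38, 1, 0],
  [-0.38, 1, 0],
  [-0.38, 1, 0],
], twist=[0, 0, 0, 0, 0, 0, 0], hand=[1, 1, 1, 1, 1, 1, 1])

```text
time: 12.43
tool_pos: [0.4313, 0.2419, 0.2022]
orientation: [0.0, 0.877, 0.481, -0.001]
wrist_force: [0.1, -1.1, -0.7]
grip_width: 0.0001
grip_force: 0.0
```

```bash
python3 - <<'E'
from h import *
im,s=wrist();sc=robot.get_image("scene");save(im,"w5.png")
print(s["time"],s["tool_pos"],s["grip_width"],s["wrist_force"],s["joint_pos"])
for n,z in [("mug_centre",.022),("seat",.022),("pad",.082),("post_top",.062),("paddle_hinge",.062),("cup",0)]:
  for cn,i in(("wrist",im),("scene",sc)):
    for m in robot.mark_of(cn,n)[:1]: print(n,cn,round(m["p"],2),np.round(m["position"],1),atz(i,m["position"],z))
E
```

```text
12.4333 [0.4313 0.2419 0.2022] 8.942464123704392e-05 [ 0.0562 -1.0964 -0.6614] [ 0.5085  0.1838  1.9356 -0.0005  1.0239  1.0756]
mug_centre wrist 0.84 [287.  388.2] [0.4489 0.1395 0.022 ]
mug_centre scene 0.61 [300.5 303.2] [0.4468 0.2368 0.022 ]
seat scene 0.94 [283.1 323.2] [0.4442 0.1445 0.022 ]
pad wrist 0.83 [160.5 258.6] [0.4249 0.3068 0.082 ]
pad scene 0.87 [297.5 292.6] [0.4291 0.3062 0.082 ]
post_top wrist 0.65 [107.1 235.6] [0.429  0.3462 0.062 ]
post_top scene 0.97 [312.3 280.2] [0.4367 0.347  0.062 ]
paddle_hinge wrist 0.64 [102.7 390.4] [0.5245 0.289  0.062 ]
paddle_hinge scene 0.97 [291.2 265. ] [0.5181 0.2989 0.062 ]
cup scene 0.74 [209.6 408.1] [ 0.4442 -0.4225  0.    ]
```

View pics/w5.png

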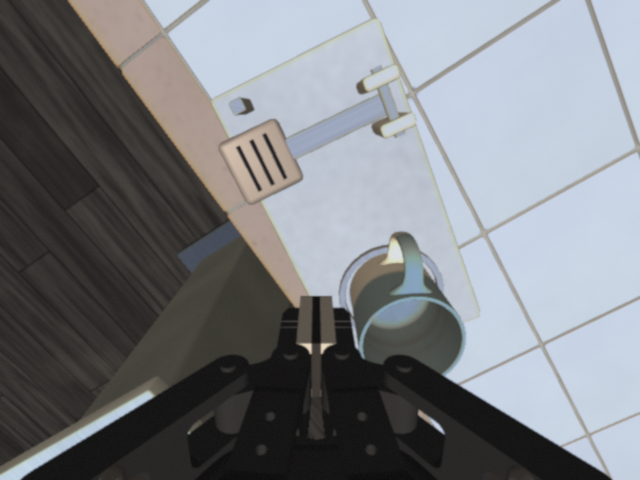

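The pad is centred at about (161, 260), the post top at (106, 238), and the mug stands in its ring at lower right. The pad centre works out to (0.426, 0.3065). Moving over it and down to just above it.

>>> play_rows([
  [-0.02, 0.15, 0],
  [-0.04, 0.35, -0.05],
  [-0.04, 0.5, -0.2],
  [-0.04, 0.535, -0.4],
  [-0.04, 0.535, -0.6],
  [-0.04, 0.535, -0.75],
  [-0.04, 0.535, -0.85],
  [-0.04, 0.535, -0.9],
  [-0.04, 0.535, -0.9],
], twist=[0, 0, 0, 0, 0, 0, 0, 0, 0], hand=[1, 1, 1, 1, 1, 1, 1, 1, 1])

```text
time: 13.88
tool_pos: [0.4261, 0.3062, 0.0939]
orientation: [0.0, 0.877, 0.481, -0.001]
wrist_force: [0.1, -0.9, -0.8]
grip_width: 0.0001
grip_force: 0.0
```

>>> play_rows([
  [0, 0, -0.03],
  [0, 0, -0.06],
  [0, 0, -0.09],
  [0, 0, -0.12],
  [0, 0, -0.12],
], twist=[0, 0, 0, 0, 0], hand=[1, 1, 1, 1, 1])

```text
time: 14.3
tool_pos: [0.427, 0.3069, 0.0806]
orientation: [-0.0, 0.877, 0.481, 0.0]
wrist_force: [0.1, 1.3, 2.8]
grip_width: 0.0004
grip_force: 1.4
```

>>> play_rows([
  [0, 0, -0.03],
  [0, 0, -0.06],
  [0, 0, -0.09],
  [0, 0, -0.12],
  [0, 0, -0.14],
  [0, 0, -0.14],
  [0, 0, -0.14],
], twist=[0, 0, 0, 0, 0, 0, 0], hand=[1, 1, 1, 1, 1, 1, 1])

```text
time: 14.88
tool_pos: [0.4267, 0.3068, 0.0637]
orientation: [-0.0, 0.877, 0.481, -0.0]
wrist_force: [-2.2, 2.3, 5.9]
grip_width: -0.0001
grip_force: 3.0
```

```bash
python3 - <<'E'
from h import *
im,s=wrist();sc=robot.get_image("scene")
f=[];z=[]
for _ in range(6):
    robot.get_image("top");q=robot.state();f.append(q["wrist_force"][2]);z.append(q["tool_pos"][2])
print(s["time"],s["tool_pos"],np.round(f,1),np.round(z,4))
b=np.array(sc["pixels"])[250:330,240:350];w=np.array(im["pixels"])
save({"pixels":np.hstack([cv2.resize(b,(440,320),interpolation=3),cv2.resize(w,(360,320))])},"c5.png")
E
```

```text
14.8833 [0.4267 0.3068 0.0637] [6.4 6.  6.4 6.  5.7 6.6] [0.0638 0.0638 0.0638 0.0638 0.0638 0.0639]
```

View pics/c5.png

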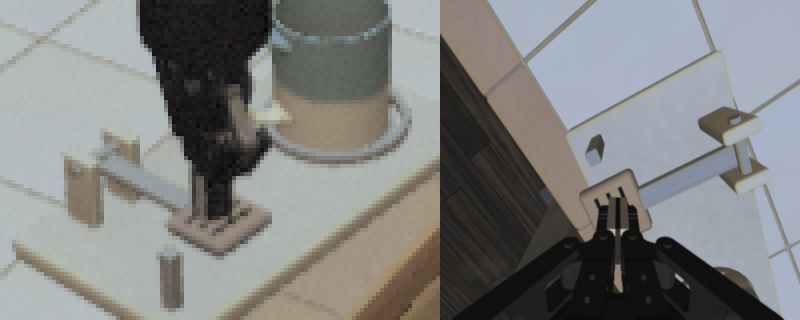

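The pad is pressed almost level with the post top (crop row 250), and the mug stands in the ring. It is at z = 0.0638 with about 6.2 N, so 1.8 mm remains.

>>> play_rows([
  [0, 0, -0.008],
  [0, 0, -0.016],
  [0, 0, -0.016],
  [0, 0, -0.016],
  [0, 0, -0.016],
], twist=[0, 0, 0, 0, 0], hand=[1, 1, 1, 1, 1])

```text
time: 15.7
tool_pos: [0.4267, 0.3068, 0.0619]
orientation: [-0.0, 0.877, 0.481, -0.0]
wrist_force: [-3.1, 1.7, 6.5]
grip_width: 0.0003
grip_force: 3.4
```

```bash
python3 - <<'E'
from h import *
f=[];z=[]
for _ in range(8):
    robot.get_image("top");q=robot.state();f.append(q["wrist_force"][2]);z.append(q["tool_pos"][2])
print(q["time"],np.mean(f),np.mean(z))
if abs(np.mean(z)-.062)<.0012 and 5.5<np.mean(f)<8.5: print(robot.finish_job())
E
```

```text
16.1 6.66411486586144 0.06195366806464163
the job is handed in; nothing more can be done
None
```

The job is handed in at 16.1 s: the mug was released upright inside the ring, and the shut fingers are holding the paddle half way down (62 mm, about 6.7 N); the cup, pepper mill and spice jar were not touched.

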